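# Hang up the ear defenders and latch the keeper

### The arm

A 7-joint arm with a two-finger parallel gripper is mounted at the origin on a cart in front of the work surface, level with it; the furniture and walls round the work are solid. World frame = base frame: x ahead of the robot, y to its left, z up, the work surface at z = 0. Lengths are in m, angles in rad, forces in N, time in s.
With the tool pointing down it reaches from about 0.4 to 0.85 m from the base axis. Payload 10.4 kg.
Tool frame: the origin (TCP) lies between the finger pads; the fingertips stand manip.finger_overhang ahead of it and the grasp point (between the pads) lies 11 mm behind it (manip.finger_overhang is the distance from the TCP to the fingertips, in m); x points along the fingers, z is the direction in which the jaws open and shut, and the axes are right-handed (so a half turn about x gives the same grasp; the last joint's range is limited). The gripper opens to 85 mm and grips with 20 to 120 N. Pads are 22 mm wide; open, the fingers measure 114 mm over their backs; the gripper's body (76 mm by 85 mm) begins 54 mm behind the grasp point. The pads swing forward as they close: fully open they stand 13 mm farther back than shut.
Start: joints at [1.193, 0.332, -0.065, 1.46, 0.022, 1.35, -0.088], TCP at [0.217, -0.586, 0.239] pointing down, gripper open.
Joint ranges: [-2.6, 2.6], [-0.5, 2.12], [-1.47, 1.34], [0.16, 2.42], [-1.27, 4.41], [0.06, 2.06], [-2.6, 2.6]. Speed limits (rad/s): [2.22, 2.22, 2.79, 2.79, 3.14, 3.14, 3.14].

### API

Orientations are given as a unit quaternion [x, y, z, w].
In Python, from workcell import get_obs, camera, workorder, manip gives the robot as it stands. The module is installed in compiled form; this text tells all that it offers.
- The arm moves only by the tool play_rows, never from a script. Its argument "increments" is text: rows parted by semicolons, each of 4 numbers parted by spaces: the shift along the tool's x, y, z in m, then the turn about the tool's x in rad. A call has 1 to 20 rows; each row shifts and turns the pose as measured when the row begins, along the tool's axes as they then stand; what a row does not reach is not made up. A row lasts 1/10 s, in which the tool goes at most 50 mm and 8.59 degrees, less where a joint would pass 70% of its speed; a pose out of reach is approached as far as the arm can. A call is refused whole if a number of a shift passes 0.05 or a number of a turn 0.15, either way. A call with a gripper value outside its range is refused whole. "hand" is the gripper command: -1 is fully open, 1 is shut, values between are in proportion, set as the call begins (left out, the last holds). The fingers move at their own pace and stop on an object; "squeeze" is the grip in N (left out, the last holds). Time passes only in rows, so rows that do not move let the fingers close. It gives the time, the measured TCP pose, the force and the opening at its end, in the units of the state.
- get_obs(): the state, without advancing time (a new reading comes with each control period).
- camera(name): name is "side" or "top" or "wrist"; returns a dict with "img" (420x560x3 uint8, blue, green, red), "fov_y" (degrees; the focal length in pixels is half the picture's height over the tangent of half this angle, whatever the lens; pixels are square), "cx", "cy" (the principal point, pixels), "distortion" ([k1, k2, p1, p2, k3] as OpenCV has them; the pictures are not rectified), "R" (3x3) and "t" (3): a world point X has camera coordinates R X + t; the wrist camera has in their place "tool_from_camera" (4x4, takes a point from camera to tool coordinates, whose origin is the TCP and whose axes are the tool frame's). Camera axes: x right, y down, z forward; pixel columns grow to the right and rows downward; lengths in m; the calibration is good to about 2 mm. A picture is of the moment at which its call begins: read the wrist's pose just before it. There is no depth.
- workorder.hand_in(): hands the job in, once; it reports no verdict.
The state is a dict: "clock": time; "joint_pos": joint angles; "joint_velocities": joint speeds; "tau": joint torques, N m; "position": TCP position; "ee_rot": TCP orientation; "ft_force": force on the tool from outside, world axes, zero at the start; "torque": the same for the moment, N m; "grip_width": opening from 0.0 (shut) to 1.0 (fully open).
Only numpy, scipy, OpenCV 4.12 (cv2) and the standard library are available. Lean on these libraries where they do the work, as an engineer would, in place of code of your own. Each camera call takes 0.05 s, during which the arm holds its last target.

### The job

Put the ear defenders away on the hanging stand: hang them by the headband over the bar, one ear cup on each side, and let go of them. Then swing the keeper arm over the headband and down until it rests fully in its catch, without disturbing the other things on the bench.

Things in the scene. Friction and masses are not known exactly. Their poses are not given: they have to be found in the camera images.
- ear_defenders: grey ear defenders, black headband, 155 (x, cup to cup) x 46 x 127 mm high, 220 g, standing on the cups. Origin: centre of the underside; z up to the crown. Cups 60 high, 80 free between them. Crown pad 54 (x) x 30 (y) x 25 mm, top at z 127; under it the band, flat 50 mm in x, underside at z 100. Hung, the bar runs along y under the pad: fingers gripping the 30 mm width must stay above z 100
- crown (a point): middle of the underside of the headband's crown, which comes to rest on the bar; axes as the ear defenders'
- rail_stand: hanging stand bolted to the bench: foot plate 70 (x) x 210 (y) x 8 mm; posts 24 x 16 mm at y -85 and +85; between them (154 mm free) a level bar along y, 18 mm wide, top at z 115. Origin: centre of the underside. The +y post carries the keeper's hinge (cheeks up to z 168), the -y post its catch: a fork open upward, cheeks up to z 164, seat at z 152
- bar_mid (a point): middle of the bar's top face; axes as the stand's
- keeper (a joint): keeper arm angle, rad: 0 closed (level above the bar, in the catch), 1.57 upright, up to 2.1 leaning outward beyond the hinge post. Steel strip 10 mm wide, 9 thick, 202 long. Hinge axis along the stand's x at stand (0, 85, 157) mm; closed, it runs from there to stand -y. Stiff (0.12 N m): stays where it is left
- keeper_tip (a point): centre of the black grip at the keeper's free end (16 mm wide, 24 mm long, 13 mm thick), 190 mm from the hinge axis, 20 mm beyond the catch when closed
- tape_roll: roll of brown sealing tape lying flat, 66 mm across, 25 mm high; to be left alone. Origin: centre of its underside
- beaker: clear plastic beaker, 70 mm across, 102 mm high; to be left alone. Origin: centre of its underside
- timer: round white wind-up timer with a dark dial, 64 mm across, 39 mm high; to be left alone. Origin: centre of its underside
- comparator: black comparator block with two cuvettes standing on it, 44x92x134 mm high; to be left alone. Origin: centre of its underside
- powder_pot: small white screw-lid pot, 40 mm across, 47 mm high; to be left alone. Origin: centre of its underside
- spring_clamp: grey spring clamp, 28x92x33 mm high; to be left alone. Origin: centre of its underside

How it is judged:
On the way:
1. the ear defenders hang over the bar, one cup on each side, released, with the keeper still open (x of crown in the frame of rail_stand between -0.022 and 0.022 m and y of crown in the frame of rail_stand between -0.07 and 0.07 m and z of crown in the frame of rail_stand between 0.107 and 0.123 m and angle between ear_defenders's own z axis and vertical below 0.25 rad and angle between the x axis of ear_defenders and the x axis of rail_stand, either way round below 0.6 rad and linear speed of ear_defenders below 0.03 m/s and contact force between the fingers and ear_defenders below 0.1 N and value of joint keeper above 0.6 rad), for 0.2 s.
At the end, for the whole second after the job is handed in: Ear defenders hang released and at rest: crown underside on the bar (height within 8 mm, within 22 mm of its middle line, between the posts), upright within 0.25 rad, one cup each side (square within 0.6 rad); keeper closed over the headband within 0.05 rad (x of crown in the frame of rail_stand between -0.022 and 0.022 m and y of crown in the frame of rail_stand between -0.07 and 0.07 m and z of crown in the frame of rail_stand between 0.107 and 0.123 m and angle between ear_defenders's own z axis and vertical below 0.25 rad and angle between the x axis of ear_defenders and the x axis of rail_stand, either way round below 0.6 rad and linear speed of ear_defenders below 0.03 m/s and contact force between the fingers and ear_defenders below 0.1 N and value of joint keeper below 0.05 rad); the robot touches nothing.
It fails at once if another thing on the bench is moved by more than 25 mm (distance of any of tape_roll, beaker, timer, comparator, powder_pot, spring_clamp from where it was at the start of the episode above 0.025 m).
It also fails if it takes over 69 s, if anything falls off the work surface, if the arm or the gripper's body presses on something with over 40 N, if the wrist force passes 120 N, or if a joint passes its speed limit or range.

## Working session

There is one attempt and no reset: what is moved stays moved. The work goes in short steps, Python scripts to look and compute and a tool call to move; the robot and the scene stay as the last step left them, time stands still between calls to the robot, and variables do not carry over. Pictures are saved under pics/ and viewed, and the job is handed in when it is done.

Besides the shell and the picture viewer there is one more tool, called after "Call:" by a JSON object that holds its "fn" and its "kwargs", one argument or row to a line. play_rows: Moves the arm, as the interface text tells. Its arguments: {"type":"object","properties":{"increments":{"type":"string"},"hand":{"type":"number"},"squeeze":{"type":"number"}},"required":["increments"]}

```bash
ls; mkdir -p pics; python3 - <<'E'
from workcell import get_obs, camera, workorder, manip
import cv2
o=get_obs()
for k,v in o.items(): print(k,v)
print(manip.finger_overhang)
for n in ["side","top","wrist"]:
    c=camera(n); cv2.imwrite(f"pics/{n}0.png",c["img"])
    print({k:v for k,v in c.items() if k!="img"})
E
```

```text
pics
clock 0.0
joint_pos [ 1.19342442  0.33287691 -0.06472742  1.46094789  0.0215887   1.34991154
 -0.0884785 ]
joint_velocities [-1.52394962e-03  1.74816120e-03  5.87602814e-04 -4.06197970e-04
 -1.56303977e-05  1.60367933e-03 -9.36128176e-04]
tau [-1.01534356e-04 -6.25447297e+01  4.89435357e-02 -3.91612816e+01
  1.61904161e-02  9.91244480e-03 -4.53459734e-05]
position [ 0.2169946  -0.58572438  0.23850971]
ee_rot [ 0.40418476  0.58082575 -0.40362786  0.5799661 ]
ft_force [-0.19302008  1.05772252 -0.21326807]
torque [ 0.0556038  -0.05106201  0.03406217]
grip_width 0.997978742750321
0.008
{'fov_y': 47.07426577731203, 'cx': 277.03269706844884, 'cy': 208.41426943579452, 'distortion': array([0.00563975, 0.        , 0.        , 0.        , 0.        ]), 'R': array([[-0.97934328, -0.20119249, -0.02020703],
       [-0.0937816 ,  0.54047643, -0.83611617],
       [ 0.17914172, -0.8169497 , -0.54818011]]), 't': array([0.53656343, 0.15760544, 1.41880284])}
{'fov_y': 42.906687621105014, 'cx': 285.90783908962425, 'cy': 198.46507940582714, 'distortion': array([0.0706433, 0.       , 0.       , 0.       , 0.       ]), 'R': array([[ 0.01417602, -0.99989542, -0.00286342],
       [-0.9793364 , -0.01330665, -0.20179978],
       [ 0.20174057,  0.00566497, -0.97942261]]), 't': array([-0.00810742,  0.55333624,  1.58731413])}
{'fov_y': 69.16211016904478, 'cx': 286.3620053118092, 'cy': 208.01938231026887, 'distortion': array([-0.03552796,  0.        ,  0.        ,  0.        ,  0.        ]), 'tool_from_camera': array([[-1.02700574e-04, -3.22759049e-01,  9.46481160e-01,
        -1.34498288e-01],
       [ 1.04185641e-03, -9.46480686e-01, -3.22758774e-01,
         8.32711144e-02],
       [ 9.99999452e-01,  9.52949949e-04,  4.33472693e-04,
         2.19129259e-04],
       [ 0.00000000e+00,  0.00000000e+00,  0.00000000e+00,
         1.00000000e+00]])}
```

View pics/side0.png

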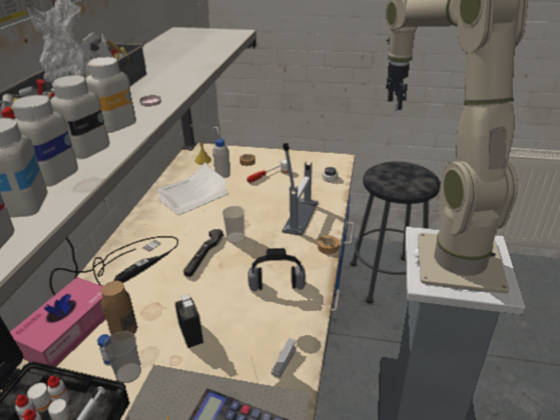

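View pics/top0.png

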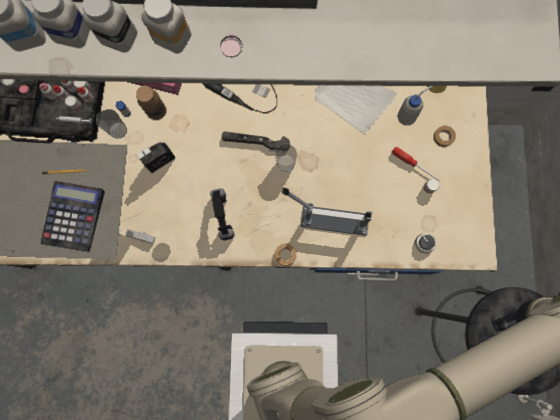

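View pics/wrist0.png

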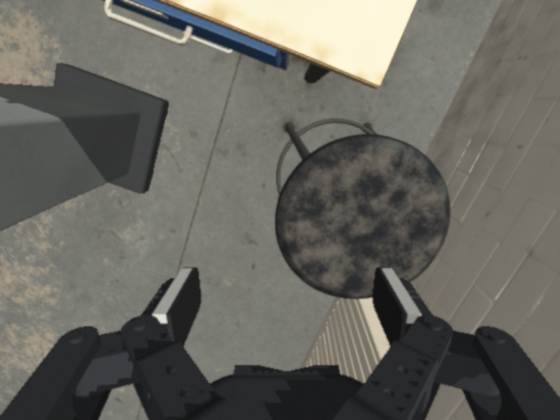

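The side and top views show the ear defenders (top ~220,215; side ~277,270) and the stand (top ~335,218; side ~300,200), with the keeper leaning outward. I'll zoom in on both.

```bash
cat > h.py <<'E'
from workcell import get_obs, camera, workorder, manip
import cv2, numpy as np
from scipy.spatial.transform import Rotation as Ro
from scipy.optimize import least_squares
class Cam:
    def __init__(s,n):
        o=get_obs(); c=camera(n); s.img=c["img"]; f=210/np.tan(np.radians(c["fov_y"])/2)
        s.K=np.array([[f,0,c["cx"]],[0,f,c["cy"]],[0,0,1]]); s.d=np.array(c["distortion"])
        if "R" in c: s.R,s.t=c["R"],c["t"]
        else:
            T=np.eye(4);T[:3,:3]=Ro.from_quat(o["ee_rot"]).as_matrix();T[:3,3]=o["position"]
            M=np.linalg.inv(T@c["tool_from_camera"]); s.R,s.t=M[:3,:3],M[:3,3]
    def proj(s,X):
        return cv2.projectPoints(np.atleast_2d(np.array(X,float)),cv2.Rodrigues(s.R)[0],s.t,s.K,s.d)[0][:,0]
    def ray(s,p):
        u=cv2.undistortPoints(np.array([[p]],float),s.K,s.d)[0,0]
        d=s.R.T@np.array([u[0],u[1],1]); return -s.R.T@s.t,d/np.linalg.norm(d)
    def onz(s,p,z):
        o,d=s.ray(p); return o+d*(z-o[2])/d[2]
def tri(*cp):
    A=np.zeros((3,3));b=np.zeros(3)
    for c,p in cp:
        o,d=c.ray(p);P=np.eye(3)-np.outer(d,d);A+=P;b+=P@o
    X=np.linalg.solve(A,b)
    return X,[np.round(c.proj(X)[0]-p,1) for c,p in cp]
def save(c,n,box=None,k=1):
    im=c.img if hasattr(c,'img') else c
    if box: x0,y0,x1,y1=box; im=im[y0:y1,x0:x1]
    cv2.imwrite("pics/"+n,cv2.resize(im,None,fx=k,fy=k,interpolation=cv2.INTER_CUBIC))
E
python3 - <<'E'
from h import *
t=Cam("top");s=Cam("side")
save(t,"top1.png",(190,160,390,290),4)
save(s,"side1.png",(220,130,360,300),3.5)
E
```

```text
(no output)
```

View pics/top1.png

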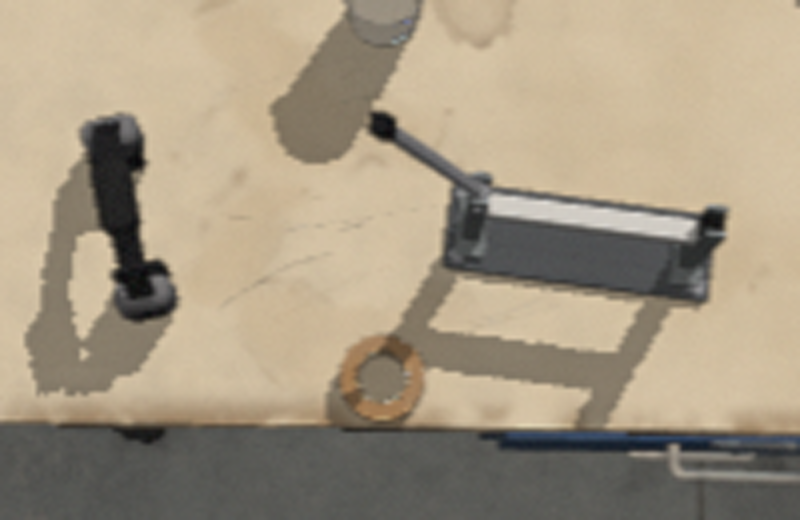

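View pics/side1.png

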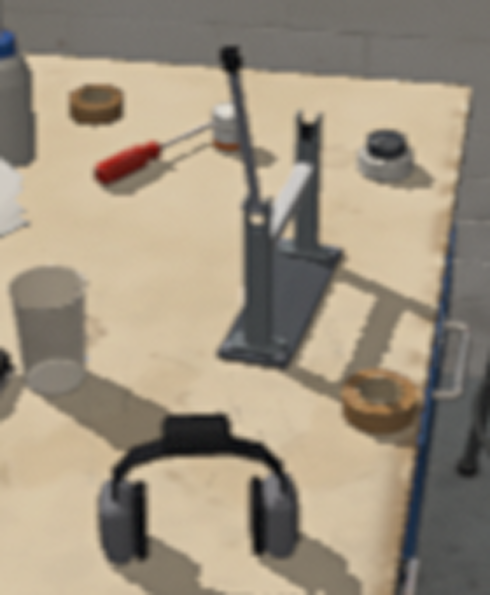

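```bash
python3 - <<'E'
from h import *
t=Cam("top");s=Cam("side")
T=lambda x,y:np.array([190+x/4,160+y/4]); S=lambda x,y:np.array([220+x/3.5,130+y/3.5])
# stand: foot corners top face z=.008
for p in [(445,268),(705,302)]: print("top foot",t.onz(T(*p),.006))
for p in [(220,355),(286,364),(343,255)]: print("side foot",s.onz(S(*p),.004))
print("tip",tri((t,T(381,125)),(s,S(231,59))))
print("pad",tri((t,T(113,180)),(s,S(196,422))))
print("tape",t.onz(T(382,378),.0125), "beaker",s.onz(S(50,375),0),t.onz(T(385,25),0.0))
for p in [(158,300),(110,125)]: print("cups",t.onz(T(*p),.06))
for p in [(122,545),(275,545)]: print("cups side",s.onz(S(*p),.0))
E
```

```text
top foot [ 0.47305804 -0.04954545  0.006     ]
top foot [ 0.44921044 -0.25246755  0.006     ]
side foot [ 0.53971891 -0.05419904  0.004     ]
side foot [ 0.47756989 -0.05096728  0.004     ]
side foot [ 0.45063451 -0.24339668  0.004     ]
tip (array([ 5.15460025e-01, -5.22623122e-05,  3.33401046e-01]), [array([-0. , -0.1]), array([0.1, 0. ])])
pad (array([0.51219333, 0.19697432, 0.12566358]), [array([0.1, 1.6]), array([-1.7, -0.4])])
tape [ 0.38562078 -0.00141633  0.0125    ] beaker [ 0.68805095 -0.0020282   0.        ] [6.71021185e-01 3.02306338e-04 0.00000000e+00]
cups [0.43754748 0.16851546 0.06      ]
cups [0.57244683 0.21021851 0.06      ]
cups side [0.56863762 0.20776517 0.        ]
cups side [ 4.48257978e-01  1.85802966e-01 -1.11022302e-16]
```

```bash
cat >> h.py <<'E'
def go(xyz,yaw_zaxis=None):
    "tool-frame shift to world xyz; tool z dir desired yaw (world), mod pi"
    o=get_obs(); R=Ro.from_quat(o["ee_rot"]).as_matrix()
    d=R.T@(np.array(xyz)-o["position"]); print("pos",o["position"].round(4),"t",round(o["clock"],2),"F",o["ft_force"].round(1),"w",round(o["grip_width"],3))
    print("R cols x,y,z:",R.round(3).tolist()); print("shift",d.round(4))
    if yaw_zaxis is not None:
        a=np.arctan2(R[1,2],R[0,2]); e=(yaw_zaxis-a+np.pi/2)%np.pi-np.pi/2
        print("zyaw",a.round(3),"world turn",e.round(3),"=> tool x turn",(-e).round(3))
    print("q",o["joint_pos"].round(2))
E
python3 - <<'E'
from h import *
go([.50,-.3,.45],np.pi/2+.25)
E
```

```text
pos [ 0.2171 -0.586   0.2392] t 0.35 F [-0.9 -0.1  0.3] w 1.003
R cols x,y,z: [[-0.0, 0.938, 0.347], [0.0, 0.347, -0.938], [-1.0, -0.0, -0.0]]
shift [-0.2108  0.3646 -0.17  ]
zyaw -1.216 world turn -0.105 => tool x turn 0.105
q [ 1.19  0.33 -0.06  1.46  0.02  1.35 -0.09]
```

Call:
{"fn": "play_rows", "kwargs": {
  "increments": "-0.045 0 0 0; -0.045 0 0 0; -0.045 0 0 0; -0.045 0 0 0; -0.04 0.02 0 0; 0 0.04 -0.02 0; 0 0.04 -0.02 0; 0 0.04 -0.02 0; 0 0.04 -0.02 0; 0 0.04 -0.02 0; 0 0.04 -0.02 0; 0 0.04 -0.02 0; 0 0.04 -0.02 0; 0 0 0 0",
  "hand": -1
}}

```text
clock: 1.75
position: [0.4887, -0.308, 0.4672]
ee_rot: [0.406, 0.58, -0.405, 0.579]
ft_force: [0.6, -0.7, -0.4]
grip_width: 1.0
```

```bash
python3 - <<'E'
from h import *
w=Cam("wrist"); save(w,"w1.png")
go([.50,.15,.45],np.pi/2+.25)
E
```

```text
pos [ 0.4868 -0.3109  0.4674] t 1.8 F [-0.  -0.3  0.7] w 0.998
R cols x,y,z: [[-0.0, 0.941, 0.339], [-0.0, 0.339, -0.941], [-1.0, -0.0, 0.0]]
shift [ 0.0173  0.1688 -0.429 ]
zyaw -1.225 world turn -0.096 => tool x turn 0.096
q [ 0.7   0.23 -0.28  1.12  0.07  1.8  -0.78]
```

View pics/w1.png

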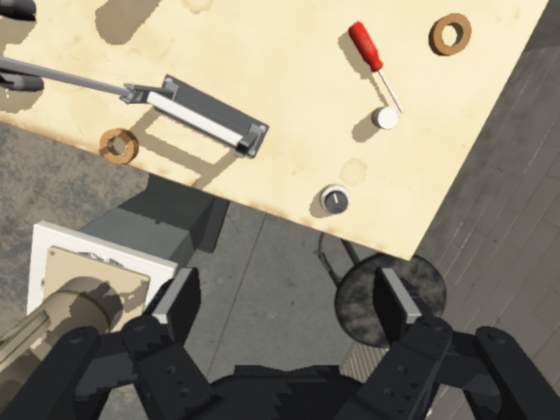

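```bash
python3 - <<'E'
from h import *
w=Cam("wrist"); save(w,"w1c.png",(80,50,280,200),4)
E
```

```text
(no output)
```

View pics/w1c.png

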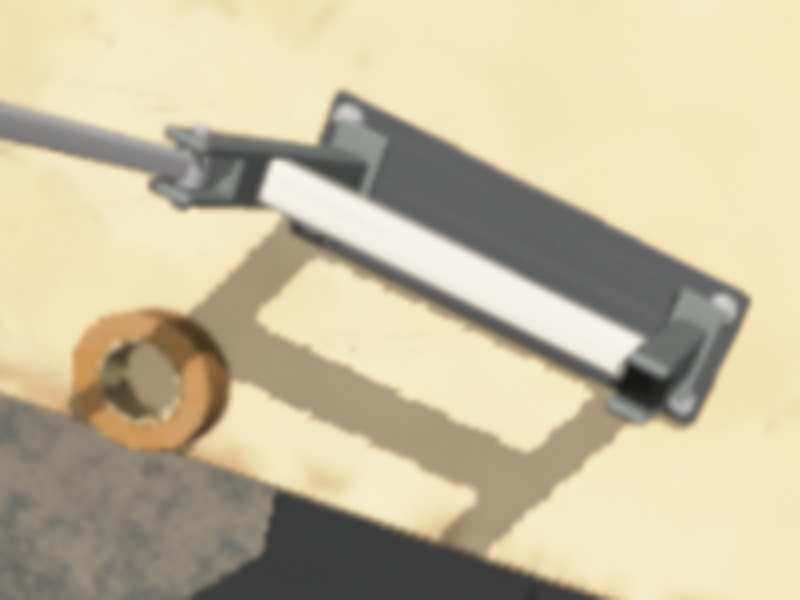

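Call:
{"fn": "play_rows", "kwargs": {
  "increments": "0 0.018 -0.04 0; 0 0.018 -0.04 0; 0 0.018 -0.04 0; 0 0.018 -0.04 0; 0 0.018 -0.04 0; 0 0.018 -0.04 0; 0 0.018 -0.04 0; 0 0.018 -0.04 0; 0 0.018 -0.04 0; 0 0.018 -0.04 0; 0 0.01 -0.04 0; 0 0 -0.02 0.05;0 0 0 0.05; 0 0 0 0"
}}

```text
clock: 3.25
position: [0.5165, 0.1755, 0.4643]
ee_rot: [0.446, 0.544, -0.452, 0.548]
ft_force: [1.1, -0.7, 0.4]
grip_width: 0.998
```

```bash
python3 - <<'E'
from h import *
w=Cam("wrist"); save(w,"w2.png")
go([.51,.195,.25],np.pi/2+.25)
E
```

```text
pos [0.5165 0.1754 0.4643] t 3.3 F [-0.3  0.8  0.4] w 0.997
R cols x,y,z: [[-0.0, 0.981, 0.195], [-0.009, 0.195, -0.981], [-1.0, -0.002, 0.009]]
shift [ 0.2141 -0.0021 -0.0224]
zyaw -1.375 world turn 0.054 => tool x turn -0.054
q [ 0.11  0.2  -0.64  1.2   0.13  1.79 -1.87]
```

View pics/w2.png

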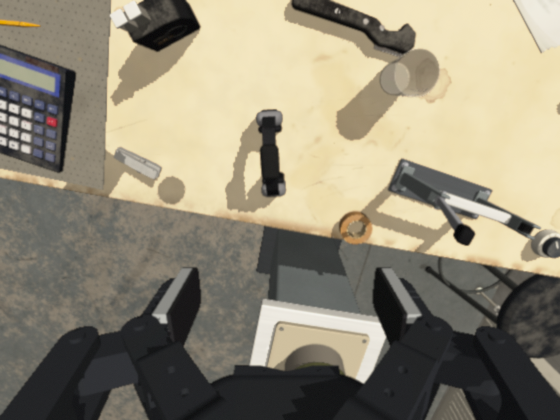

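```bash
python3 - <<'E'
from h import *
w=Cam("wrist"); save(w,"w2c.png",(220,90,330,210),5)
np.savez("w2.npz",R=w.R,t=w.t,K=w.K,d=w.d)
E
```

```text
(no output)
```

View pics/w2c.png

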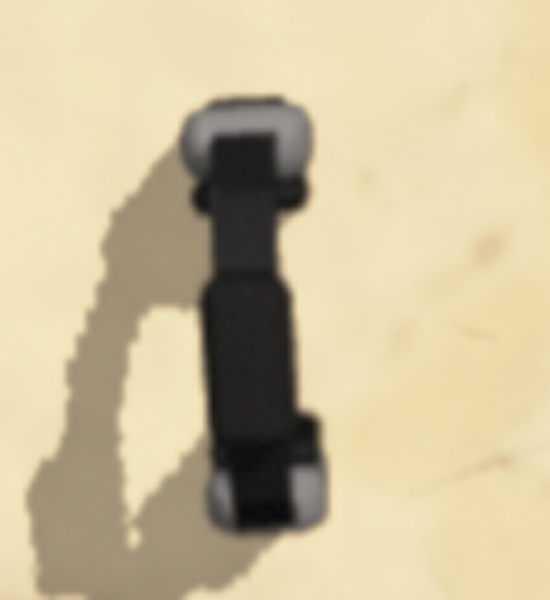

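```bash
python3 - <<'E'
from h import *
w=Cam("wrist");t=Cam("top");s=Cam("side")
W=lambda x,y:np.array([220+x/5,90+y/5])
T=lambda x,y:np.array([190+x/4,160+y/4]); S=lambda x,y:np.array([220+x/3.5,130+y/3.5])
P=[w.onz(W(*p),.127) for p in [(206,285),(288,280),(297,435),(213,440)]]
for p in P: print(p.round(4))
c=np.mean(P,0);print("c",c, "edges",np.linalg.norm(P[0]-P[1]),np.linalg.norm(P[1]-P[2]))
for a,b in((3,0),(2,1)):
    d=P[b]-P[a];print("yaw x",np.arctan2(d[1],d[0]))
print(tri((w,W(251,360)),(s,S(196,420))),tri((w,W(251,360)),(s,S(196,420)),(t,T(113,180))))
# stand from first wrist view
o=Cam("wrist")
R=np.array([[-0.0,0.941,0.339],[0,0.339,-0.941],[-1,0,0]])
M=np.eye(4);M[:3,:3]=R;M[:3,3]=[.4868,-.3109,.4674]
Mi=np.linalg.inv(M@camera("wrist")["tool_from_camera"]);o.R,o.t=Mi[:3,:3],Mi[:3,3]
V=lambda x,y:np.array([80+x/4,50+y/4])
for n,p,z in[("foot",(340,92),.008),("foot",(750,297),.008),("foot",(690,425),.004),("barL0",(275,160),.115),("barL1",(262,200),.115),("barR0",(650,342),.115),("barR1",(620,375),.115)]:
    print(n,o.onz(V(*p),z).round(4))
E
```

```text
[0.5299 0.2137 0.127 ]
[0.5363 0.1894 0.127 ]
[0.4891 0.1775 0.127 ]
[0.4824 0.2033 0.127 ]
c [0.50939423 0.19595392 0.127     ] edges 0.02519665240657629 0.04863634354502248
yaw x 0.21689502472739383
yaw x 0.24685925444092618
(array([0.50870302, 0.19575874, 0.12557009]), [array([0.1, 0.5]), array([-0.3,  0.1])]) (array([0.51128951, 0.19656805, 0.12797106]), [array([-0.2, -0.9]), array([-1.3, -0.6]), array([0.1, 1.7])])
foot [ 0.5427 -0.0573  0.008 ]
foot [ 0.5197 -0.2613  0.008 ]
foot [ 0.4517 -0.2531  0.004 ]
barL0 [ 0.5153 -0.08    0.115 ]
barL1 [ 0.4995 -0.0783  0.115 ]
barR0 [ 0.4984 -0.2338  0.115 ]
barR1 [ 0.4822 -0.2265  0.115 ]
```

```bash
python3 - <<'E'
from h import *
go([.510,.196,.112],np.pi/2+.235)
E
```

```text
pos [0.5164 0.1758 0.4644] t 3.6 F [-0.2  0.8  0.5] w 1.0
R cols x,y,z: [[-0.0, 0.981, 0.195], [-0.009, 0.195, -0.981], [-1.0, -0.002, 0.009]]
shift [ 0.3522 -0.0015 -0.0241]
zyaw -1.374 world turn 0.039 => tool x turn -0.039
q [ 0.11  0.2  -0.64  1.2   0.13  1.79 -1.87]
```

Call:
{"fn": "play_rows", "kwargs": {
  "increments": "0 0 -0.012 -0.02; 0 0 -0.012 -0.02; 0.04 0 0 0; 0.04 0 0 0; 0.04 0 0 0; 0.04 0 0 0; 0.04 0 0 0; 0.03 0 0 0; 0 0 0 0; 0 0 0 0"
}}

```text
clock: 4.6
position: [0.5079, 0.2094, 0.2282]
ee_rot: [0.431, 0.558, -0.432, 0.562]
ft_force: [0.5, 0.2, 0.7]
grip_width: 0.999
```

```bash
python3 - <<'E'
from h import *
go([.510,.196,.112],np.pi/2+.235)
w=Cam("wrist"); save(w,"w3.png")
for a in ([.5099,.1959,.127],): print(w.proj(a))
E
```

```text
pos [0.5079 0.2094 0.2282] t 4.6 F [0.5 0.2 0.7] w 0.999
R cols x,y,z: [[0.003, 0.967, 0.256], [-0.005, 0.256, -0.967], [-1.0, 0.002, 0.005]]
shift [ 0.1162 -0.0016  0.0128]
zyaw -1.312 world turn -0.024 => tool x turn 0.024
q [ 0.1   0.23 -0.67  1.65  0.15  1.31 -1.9 ]
[[301.75468469 213.34284912]]
```

View pics/w3.png

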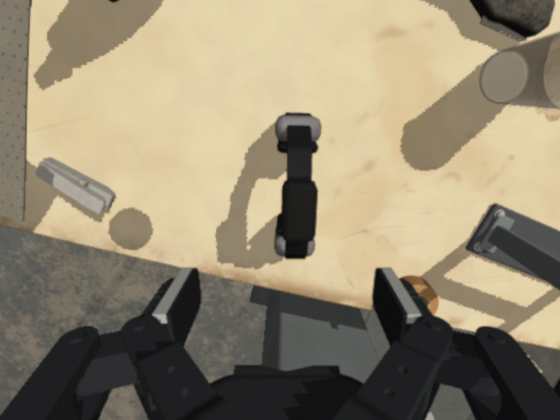

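Call:
{"fn": "play_rows", "kwargs": {
  "increments": "0.03 0 0.006 0.012; 0.03 0 0.006 0.012; 0.03 0 0 0; 0.014 0 0 0; 0 0 0 0"
}}

```text
clock: 5.15
position: [0.5177, 0.2014, 0.1322]
ee_rot: [0.442, 0.55, -0.433, 0.56]
ft_force: [0.2, 0.4, 0.2]
grip_width: 1.0
```

```bash
python3 - <<'E'
from h import *
go([.510,.196,.112],np.pi/2+.235)
s=Cam("side"); save(s,"s3.png",(220,200,340,300),6)
w=Cam("wrist"); save(w,"w4.png")
E
```

```text
pos [0.5177 0.2014 0.1322] t 5.15 F [0.2 0.4 0.2] w 1.0
R cols x,y,z: [[0.019, 0.972, 0.233], [0.001, 0.233, -0.972], [-1.0, 0.018, 0.004]]
shift [ 0.02   -0.0091  0.0034]
zyaw -1.335 world turn -0.001 => tool x turn 0.001
q [ 0.09  0.32 -0.64  1.77  0.22  1.11 -1.96]
```

View pics/s3.png

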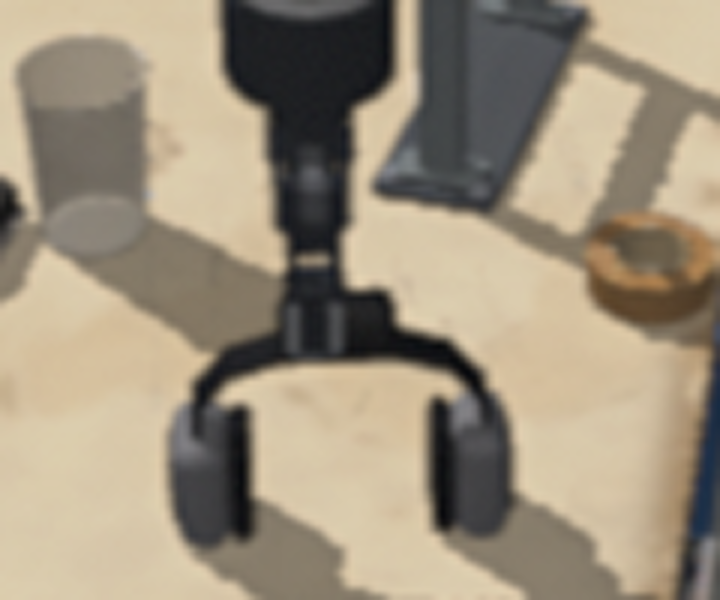

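View pics/w4.png

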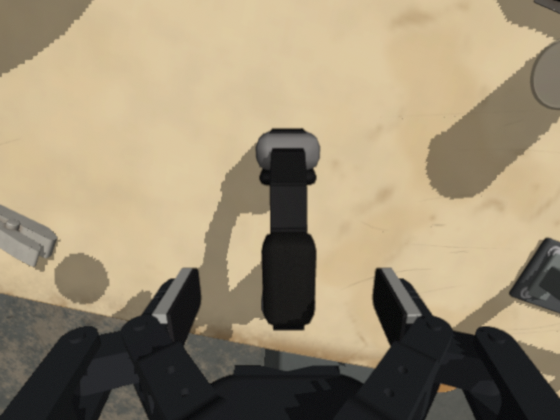

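Call:
{"fn": "play_rows", "kwargs": {
  "increments": "0.01 -0.007 0.002 0; 0.008 -0.002 0 0; 0 0 0 0"
}}

```text
clock: 5.55
position: [0.5116, 0.1986, 0.1179]
ee_rot: [0.444, 0.549, -0.431, 0.562]
ft_force: [-0.7, -1.4, 0.5]
grip_width: 1.001
```

```bash
python3 - <<'E'
from h import *
go([.510,.196,.112],np.pi/2+.235)
E
```

```text
pos [0.5116 0.1986 0.1179] t 5.55 F [-0.7 -1.4  0.5] w 1.001
R cols x,y,z: [[0.026, 0.972, 0.234], [0.003, 0.234, -0.972], [-1.0, 0.026, 0.003]]
shift [ 0.0059 -0.0023  0.0022]
zyaw -1.335 world turn -0.001 => tool x turn 0.001
q [ 0.09  0.32 -0.64  1.8   0.23  1.07 -1.96]
```

Call:
{"fn": "play_rows", "kwargs": {
  "increments": "0.005 -0.002 0.002 0; 0 0 0 0; 0 0 0 0"
}}

```text
clock: 5.85
position: [0.5104, 0.196, 0.113]
ee_rot: [0.444, 0.548, -0.431, 0.562]
ft_force: [0.3, 0.6, -0.6]
grip_width: 0.999
```

Call:
{"fn": "play_rows", "kwargs": {
  "increments": "0 0 0 0; 0 0 0 0; 0 0 0 0; 0 0 0 0; 0 0 0 0; 0 0 0 0; 0 0 0 0; 0 0 0 0; 0 0 0 0; 0 0 0 0",
  "hand": 1,
  "squeeze": 45
}}

```text
clock: 6.85
position: [0.5107, 0.1966, 0.1135]
ee_rot: [0.445, 0.549, -0.431, 0.562]
ft_force: [0.2, 0.2, -0.9]
grip_width: 0.343
```

```bash
python3 - <<'E'
from h import *
go([.510,.196,.112],np.pi/2+.235)
s=Cam("side"); save(s,"s4.png",(220,200,340,300),6)
E
```

```text
pos [0.5107 0.1966 0.1135] t 6.85 F [ 0.2  0.2 -0.9] w 0.343
R cols x,y,z: [[0.028, 0.972, 0.234], [0.004, 0.234, -0.972], [-1.0, 0.028, 0.003]]
shift [ 0.0015 -0.0009  0.0004]
zyaw -1.335 world turn -0.001 => tool x turn 0.001
q [ 0.1   0.32 -0.64  1.81  0.23  1.05 -1.96]
```

View pics/s4.png

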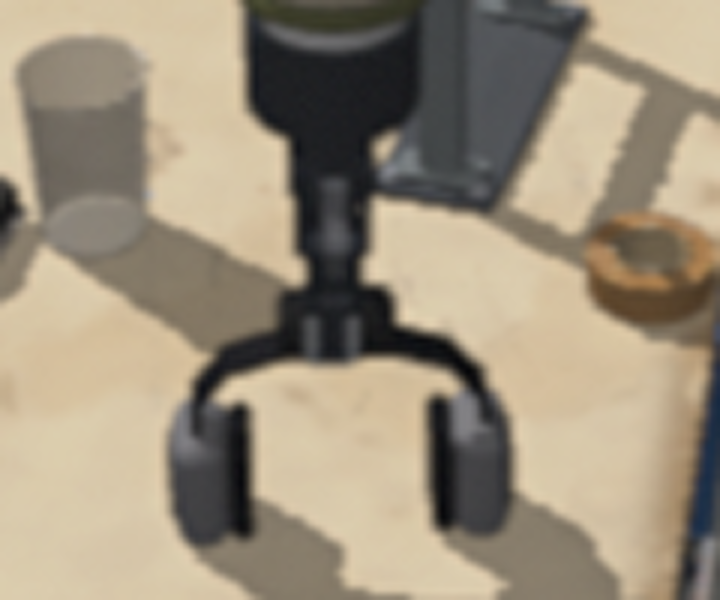

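Call:
{"fn": "play_rows", "kwargs": {
  "increments": "-0.02 0 0 0; -0.035 0 0 0; -0.035 0 0 0; -0.035 0 0 0; -0.035 0 0 0; -0.035 0 0 0; -0.03 -0.02 0 0; 0 -0.03 0 0; 0 -0.03 0 0; 0 -0.03 0 0; 0 -0.02 0 0; 0 0 0 0"
}}

```text
clock: 8.1
position: [0.3709, 0.1624, 0.3399]
ee_rot: [0.441, 0.551, -0.434, 0.56]
ft_force: [0.5, 0.3, -1.8]
grip_width: 0.339
```

```bash
python3 - <<'E'
from h import *
go([.395,-.155,.315],np.pi/2-.114)
s=Cam("side"); save(s,"s5.png",(200,100,360,260),4)
E
```

```text
pos [0.3709 0.1624 0.3399] t 8.1 F [ 0.5  0.3 -1.8] w 0.339
R cols x,y,z: [[0.017, 0.972, 0.234], [0.0, 0.234, -0.972], [-1.0, 0.017, 0.004]]
shift [ 0.0254 -0.0512  0.3142]
zyaw -1.335 world turn -0.35 => tool x turn 0.35
q [ 0.22 -0.21 -0.62  1.79 -0.12  1.5  -1.72]
```

View pics/s5.png

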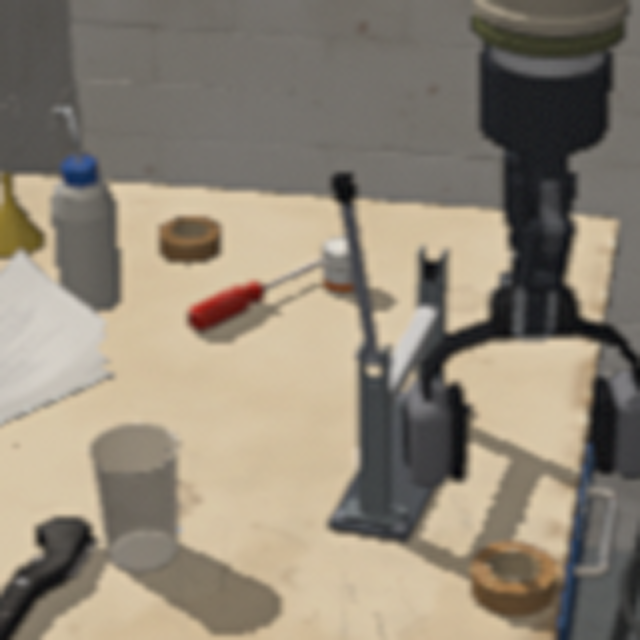

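Call:
{"fn": "play_rows", "kwargs": {
  "increments": "0 0.003 0.035 0.05; 0 0 0.04 0.05; 0 0 0.04 0.05; 0 0 0.04 0.05; 0 0 0.04 0.05; 0 0.002 0.04 0.05; 0 0.004 0.04 0.05; 0 0.005 0.03 0; 0 0 0 0"
}}

```text
clock: 9.05
position: [0.4096, -0.1531, 0.3364]
ee_rot: [0.534, 0.465, -0.527, 0.471]
ft_force: [0.6, 1.0, -3.2]
grip_width: 0.342
```

```bash
python3 - <<'E'
from h import *
go([.498,-.155,.330],np.pi/2-.114)
E
```

```text
pos [ 0.4096 -0.1531  0.3364] t 9.05 F [ 0.6  1.  -3.2] w 0.342
R cols x,y,z: [[0.012, 0.992, -0.125], [-0.0, -0.125, -0.992], [-1.0, 0.012, -0.001]]
shift [ 0.0075  0.0878 -0.0092]
zyaw -1.697 world turn 0.012 => tool x turn -0.012
q [ 0.5  -0.12 -0.22  1.75 -0.03  1.49 -1.41]
```

Call:
{"fn": "play_rows", "kwargs": {
  "increments": "0 0.03 -0.003 -0.006; 0 0.03 -0.003 -0.006; 0 0.022 -0.002 0; 0 0.003 0 0; 0 0 0 0"
}}

```text
clock: 9.55
position: [0.5002, -0.1569, 0.3331]
ee_rot: [0.53, 0.469, -0.526, 0.471]
ft_force: [0.8, 0.4, -2.5]
grip_width: 0.341
```

```bash
python3 - <<'E'
from h import *
go([.498,-.155,.330],np.pi/2-.114)
s=Cam("side"); save(s,"s6.png",(200,80,360,240),4)
t=Cam("top"); save(t,"t6.png",(250,160,400,280),4)
w=Cam("wrist"); save(w,"w6.png")
E
```

```text
pos [ 0.5002 -0.1569  0.3331] t 9.55 F [ 0.8  0.4 -2.5] w 0.341
R cols x,y,z: [[0.006, 0.993, -0.116], [0.001, -0.116, -0.993], [-1.0, 0.006, -0.002]]
shift [ 0.0031 -0.0024 -0.0016]
zyaw -1.687 world turn 0.003 => tool x turn -0.003
q [ 0.46  0.08 -0.25  1.56  0.02  1.49 -1.49]
```

View pics/s6.png

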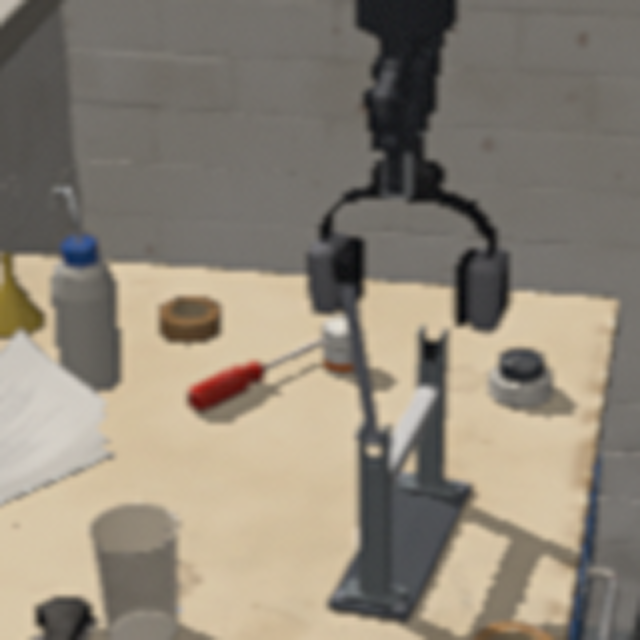

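View pics/w6.png

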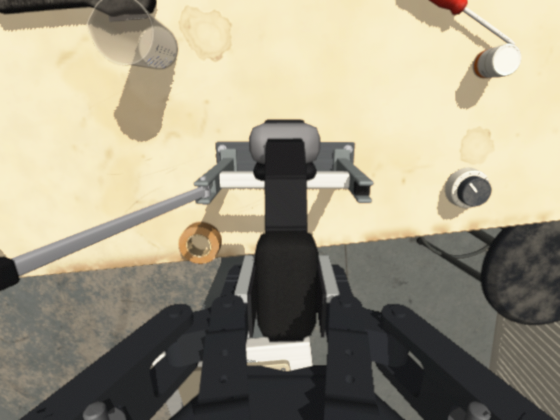

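View pics/t6.png

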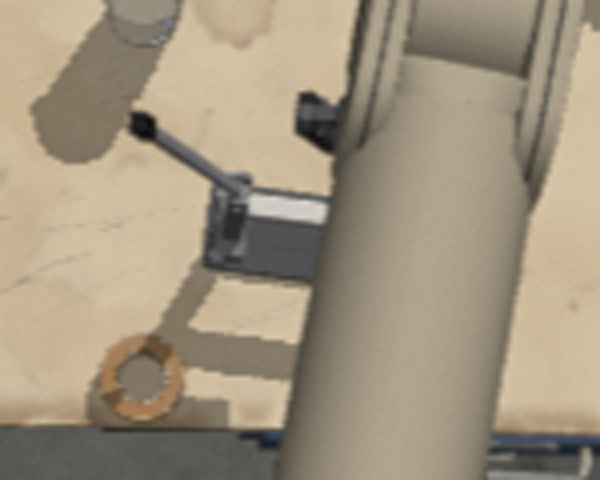

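```bash
python3 - <<'E'
from h import *
w=Cam("wrist"); a=-.114
for lx in(-.009,.009):
  for ly in (-.077,.077):
    X=[.497+np.cos(a)*lx-np.sin(a)*ly,-.155+np.sin(a)*lx+np.cos(a)*ly,.115]; print(w.proj(X).round(1))
save(w,"w6c.png",(190,120,390,220),4)
E
```

```text
[[349.  188.9]]
[[220.9 189.1]]
[[349.9 174.2]]
[[219.8 174.4]]
```

View pics/w6c.png

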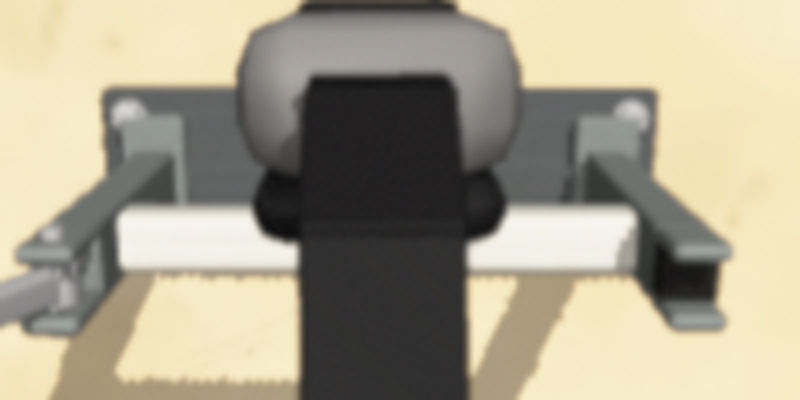

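Call:
{"fn": "play_rows", "kwargs": {
  "increments": "0.03 -0.001 0 0; 0.03 0 0 0; 0.03 0 0 0; 0.03 0 0 0; 0.03 0 0 0; 0.02 0 0 0; 0 0 0 0"
}}

```text
clock: 10.45
position: [0.4975, -0.1589, 0.1632]
ee_rot: [0.532, 0.464, -0.526, 0.474]
ft_force: [-0.4, -0.5, -2.7]
grip_width: 0.339
```

```bash
python3 - <<'E'
from h import *
go([.499,-.156,.130],np.pi/2-.114)
s=Cam("side"); save(s,"s7.png",(240,130,360,240),6)
E
```

```text
pos [ 0.4975 -0.1589  0.1632] t 10.45 F [-0.4 -0.5 -2.7] w 0.339
R cols x,y,z: [[0.016, 0.993, -0.121], [-0.005, -0.12, -0.993], [-1.0, 0.017, 0.003]]
shift [ 0.0332  0.0006 -0.0031]
zyaw -1.692 world turn 0.007 => tool x turn -0.007
q [ 0.46  0.17 -0.26  1.83  0.05  1.13 -1.51]
```

View pics/s7.png

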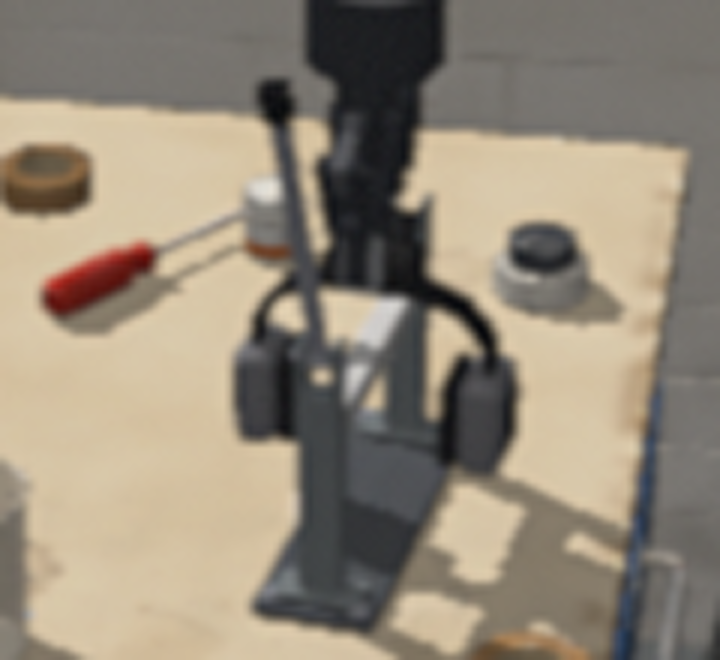

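Call:
{"fn": "play_rows", "kwargs": {
  "increments": "0.012 0 -0.003 0; 0.012 0.001 0 0; 0.005 0 0 0; 0 0 0 0"
}}

```text
clock: 10.9
position: [0.5021, -0.1568, 0.1377]
ee_rot: [0.534, 0.461, -0.525, 0.476]
ft_force: [1.1, -0.2, -1.8]
grip_width: 0.337
```

```bash
python3 - <<'E'
from h import *
go([.499,-.156,.130],np.pi/2-.114)
E
```

```text
pos [ 0.5021 -0.1568  0.1377] t 10.9 F [ 1.1 -0.2 -1.8] w 0.337
R cols x,y,z: [[0.024, 0.992, -0.121], [-0.008, -0.121, -0.993], [-1.0, 0.025, 0.005]]
shift [ 0.0076 -0.0033 -0.0005]
zyaw -1.692 world turn 0.007 => tool x turn -0.007
q [ 0.45  0.2  -0.26  1.86  0.06  1.07 -1.53]
```

Call:
{"fn": "play_rows", "kwargs": {
  "increments": "0.005 -0.003 0 0; 0.002 0 0 0; 0 0 0 0"
}}

```text
clock: 11.2
position: [0.4995, -0.1566, 0.1307]
ee_rot: [0.534, 0.461, -0.525, 0.477]
ft_force: [0.0, 0.4, -1.7]
grip_width: 0.347
```

Call:
{"fn": "play_rows", "kwargs": {
  "increments": "0.002 0 0 0; 0 0 0 0; 0 0 0 0"
}}

```text
clock: 11.5
position: [0.4998, -0.1568, 0.129]
ee_rot: [0.534, 0.46, -0.525, 0.477]
ft_force: [-0.1, -0.3, -2.9]
grip_width: 0.341
```

```bash
python3 - <<'E'
from h import *
go([.499,-.156,.1285],np.pi/2-.114)
s=Cam("side"); save(s,"s8.png",(240,130,360,240),6)
E
```

```text
pos [ 0.4998 -0.1568  0.129 ] t 11.5 F [-0.1 -0.3 -2.9] w 0.341
R cols x,y,z: [[0.026, 0.992, -0.121], [-0.008, -0.121, -0.993], [-1.0, 0.027, 0.005]]
shift [ 0.0005 -0.0009 -0.0007]
zyaw -1.692 world turn 0.008 => tool x turn -0.008
q [ 0.45  0.2  -0.26  1.87  0.06  1.05 -1.53]
```

View pics/s8.png

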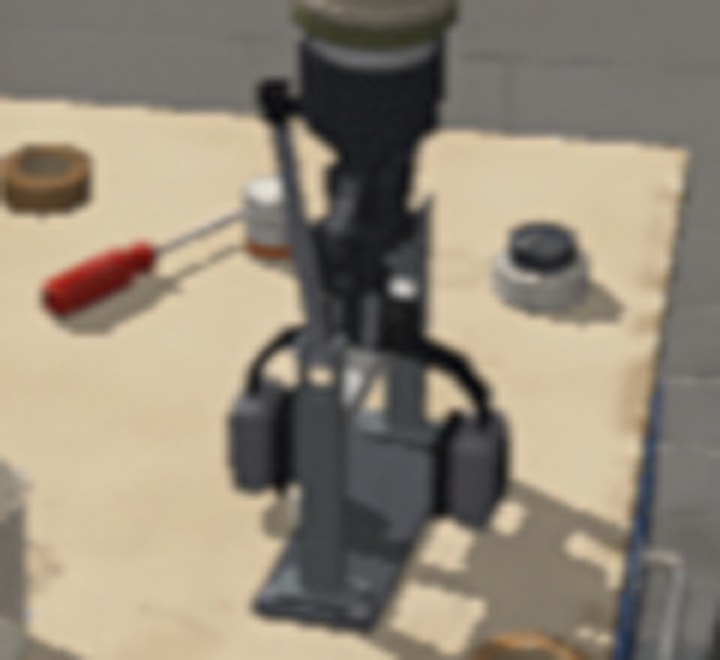

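Call:
{"fn": "play_rows", "kwargs": {
  "increments": "0.0015 0 0 0; 0 0 0 0; 0 0 0 0"
}}

```text
clock: 11.85
position: [0.5003, -0.1569, 0.1285]
ee_rot: [0.534, 0.46, -0.524, 0.477]
ft_force: [0.2, 0.7, -3.1]
grip_width: 0.34
```

Call:
{"fn": "play_rows", "kwargs": {
  "increments": "0.0015 0 0 0; 0 0 0 0; 0 0 0 0"
}}

```text
clock: 12.15
position: [0.5007, -0.1569, 0.1285]
ee_rot: [0.535, 0.46, -0.524, 0.478]
ft_force: [-0.4, -0.5, -2.4]
grip_width: 0.346
```

Call:
{"fn": "play_rows", "kwargs": {
  "increments": "0.004 0 0 0; 0 0 0 0"
}}

```text
clock: 12.35
position: [0.5019, -0.1568, 0.1286]
ee_rot: [0.535, 0.459, -0.524, 0.478]
ft_force: [-0.2, -0.9, -2.9]
grip_width: 0.342
```

```bash
python3 - <<'E'
from h import *
go([.499,-.156,.1285],np.pi/2-.114)
o=get_obs();print(o["tau"].round(2),o["torque"].round(2))
s=Cam("side"); save(s,"s9.png",(240,80,360,240),5); save(s,"s9f.png")
w=Cam("wrist"); save(w,"w9.png")
E
```

```text
pos [ 0.5019 -0.1568  0.1286] t 12.35 F [-0.2 -0.9 -2.9] w 0.342
R cols x,y,z: [[0.03, 0.992, -0.121], [-0.01, -0.121, -0.993], [-0.999, 0.031, 0.006]]
shift [ 0.     -0.0029 -0.0005]
zyaw -1.692 world turn 0.007 => tool x turn -0.007
q [ 0.45  0.2  -0.26  1.87  0.06  1.04 -1.53]
[-3.000e-02 -5.144e+01 -1.620e+00 -3.714e+01  0.000e+00  2.500e-01
 -1.000e-02] [ 0.04  0.07 -0.04]
```

View pics/s9.png

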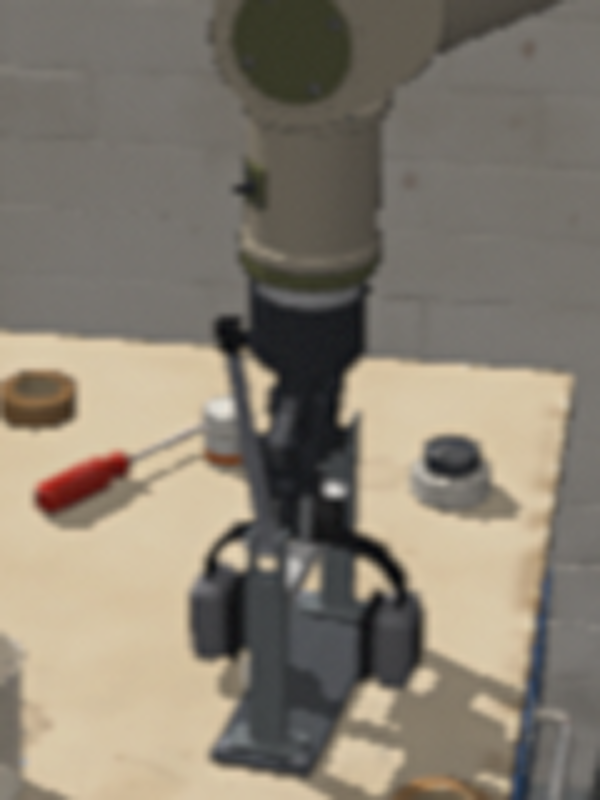

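View pics/w9.png

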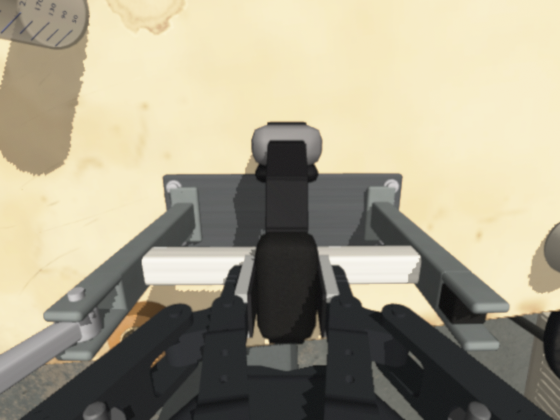

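Call:
{"fn": "play_rows", "kwargs": {
  "increments": "0 0 0 0; 0 0 0 0; 0 0 0 0; 0 0 0 0; 0 0 0 0; 0 0 0 0",
  "hand": -0.4
}}

```text
clock: 13.05
position: [0.5017, -0.157, 0.1268]
ee_rot: [0.535, 0.459, -0.524, 0.478]
ft_force: [0.4, -0.1, 0.1]
grip_width: 0.697
```

```bash
python3 - <<'E'
from h import *
go([.499,-.156,.1285],np.pi/2-.114)
s=Cam("side"); save(s,"s10.png",(240,80,360,240),5)
w=Cam("wrist"); save(w,"w10.png")
E
```

```text
pos [ 0.5017 -0.157   0.1268] t 13.05 F [ 0.4 -0.1  0.1] w 0.697
R cols x,y,z: [[0.029, 0.992, -0.121], [-0.01, -0.121, -0.993], [-1.0, 0.03, 0.006]]
shift [-0.0018 -0.0027 -0.0007]
zyaw -1.692 world turn 0.008 => tool x turn -0.008
q [ 0.45  0.2  -0.26  1.87  0.06  1.04 -1.53]
```

View pics/s10.png

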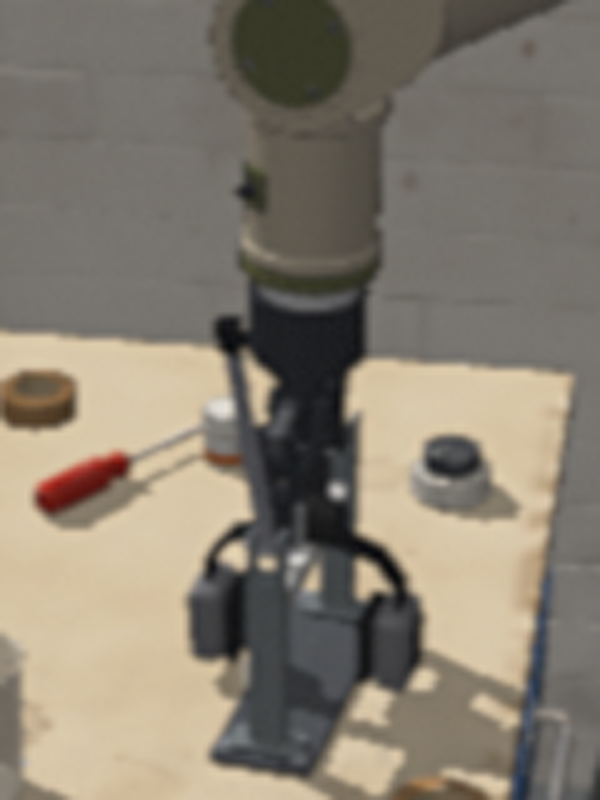

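View pics/w10.png

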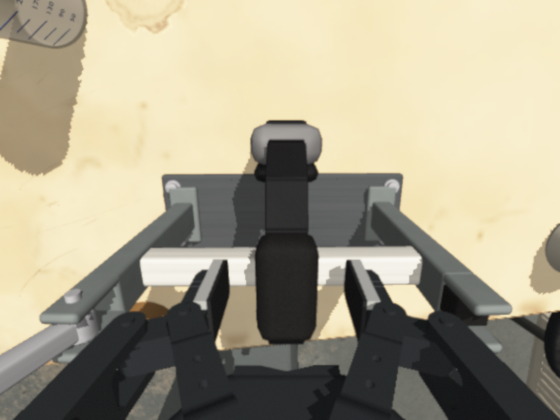

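Call:
{"fn": "play_rows", "kwargs": {
  "increments": "-0.015 0 0 0; -0.025 0 0 0; -0.035 0 0 0; -0.04 0 0 0; -0.04 0 0 0; -0.04 0 0 0; -0.04 0 0 0; -0.03 0 0 0; 0 0 0 0"
}}

```text
clock: 14.05
position: [0.4921, -0.1538, 0.4015]
ee_rot: [0.534, 0.46, -0.524, 0.477]
ft_force: [0.4, -0.1, -1.1]
grip_width: 0.7
```

```bash
cat >> h.py <<'E'
YAW=-.114; O=np.array([.4985,-.155])
def st(x,y): 
    c,s=np.cos(YAW),np.sin(YAW); return O+[c*x-s*y,s*x+c*y]
def where():
    o=get_obs(); c,s=np.cos(YAW),np.sin(YAW); d=o["position"][:2]-O
    print("TCP in stand",(c*d[0]+s*d[1]).round(4),(-s*d[0]+c*d[1]).round(4),"tip z",(o["position"][2]-.008).round(4))
E
python3 - <<'E'
from h import *
go([*st(0,.215),.39],np.pi/2-.114);where()
s=Cam("side"); save(s,"s11.png",(240,80,360,240),5)
w=Cam("wrist"); save(w,"w11.png")
E
```

```text
pos [ 0.4921 -0.1538  0.4015] t 14.05 F [ 0.4 -0.1 -1.1] w 0.7
R cols x,y,z: [[0.027, 0.992, -0.121], [-0.009, -0.121, -0.993], [-1.0, 0.028, 0.005]]
shift [ 0.0105  0.0046 -0.2147]
zyaw -1.692 world turn 0.007 => tool x turn -0.007
q [ 0.46  0.05 -0.25  1.46  0.01  1.61 -1.49]
TCP in stand -0.0064 0.0004 tip z 0.3935
```

View pics/s11.png

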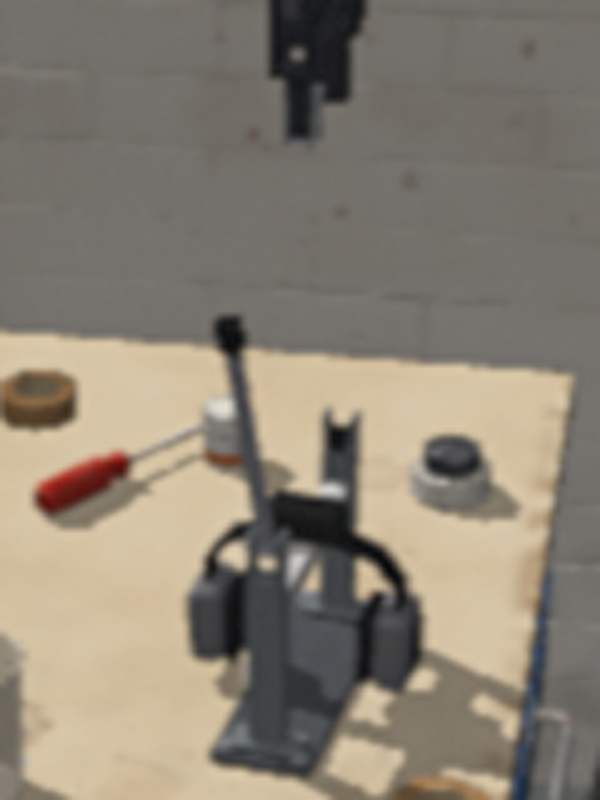

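View pics/w11.png

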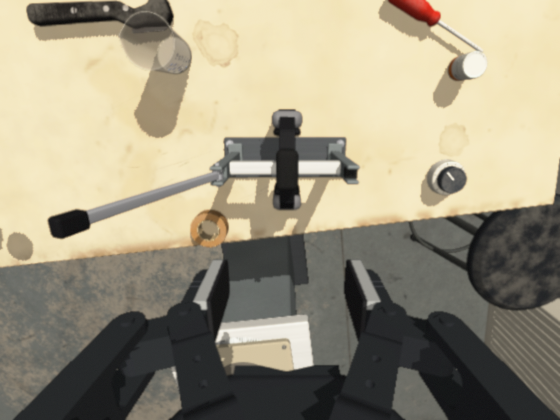

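Call:
{"fn": "play_rows", "kwargs": {
  "increments": "0 0.002 -0.03 0; 0 0.002 -0.04 0; 0 0 -0.04 0; 0 0 -0.04 0; 0 0 -0.04 0; 0 0 -0.03 0; 0 0 0 0; 0 0 0 0",
  "hand": 1
}}

```text
clock: 14.95
position: [0.5196, 0.0701, 0.3825]
ee_rot: [-0.529, -0.465, 0.531, -0.47]
ft_force: [-0.9, 0.0, -1.1]
grip_width: -0.002
```

```bash
python3 - <<'E'
from h import *
go([*st(0,.215),.325],np.pi/2-.114);where()
w=Cam("wrist"); save(w,"w12.png"); print(w.proj([.5155,0,.3334]))
E
```

```text
pos [0.5196 0.0701 0.3825] t 14.95 F [-0.9  0.  -1.1] w -0.002
R cols x,y,z: [[0.002, 0.992, -0.124], [-0.007, -0.124, -0.992], [-1.0, 0.003, 0.007]]
shift [0.0576 0.0046 0.0106]
zyaw -1.695 world turn 0.011 => tool x turn -0.011
q [ 0.2   0.1  -0.46  1.45  0.05  1.6  -1.96]
TCP in stand -0.0046 0.2261 tip z 0.3745
[[391.85079922 231.2766243 ]]
```

View pics/w12.png

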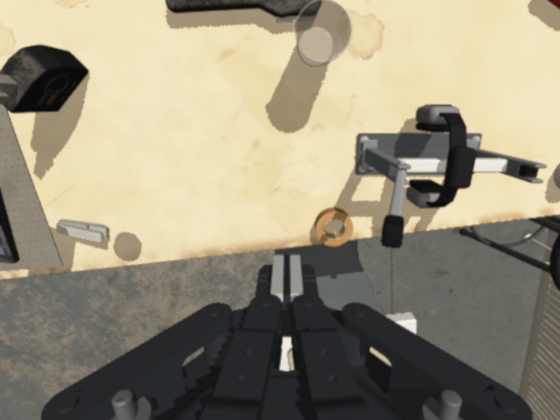

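Call:
{"fn": "play_rows", "kwargs": {
  "increments": "0.025 0.004 0 0; 0.022 0.002 0 0; 0 0 0 0; 0 0 0.025 0; 0 0 0.025 0; 0 0 0.02 0; 0 0 0.02 0; 0 0 0 0"
}}

```text
clock: 15.8
position: [0.5128, -0.031, 0.3369]
ee_rot: [-0.531, -0.463, 0.534, -0.468]
ft_force: [0.2, -0.0, -0.7]
grip_width: -0.001
```

```bash
python3 - <<'E'
from h import *
go([*st(0,.10),.333],np.pi/2-.114);where()
s=Cam("side"); save(s,"s13.png",(220,80,360,240),5)
w=Cam("wrist"); save(w,"w13.png")
E
```

```text
pos [ 0.5128 -0.031   0.3369] t 15.8 F [ 0.2 -0.  -0.7] w -0.001
R cols x,y,z: [[0.002, 0.991, -0.134], [-0.008, -0.134, -0.991], [-1.0, 0.003, 0.008]]
shift [0.0041 0.0004 0.0248]
zyaw -1.706 world turn 0.021 => tool x turn -0.021
q [ 0.33  0.07 -0.38  1.57  0.03  1.5  -1.76]
TCP in stand 0.0001 0.1248 tip z 0.3289
```

View pics/s13.png

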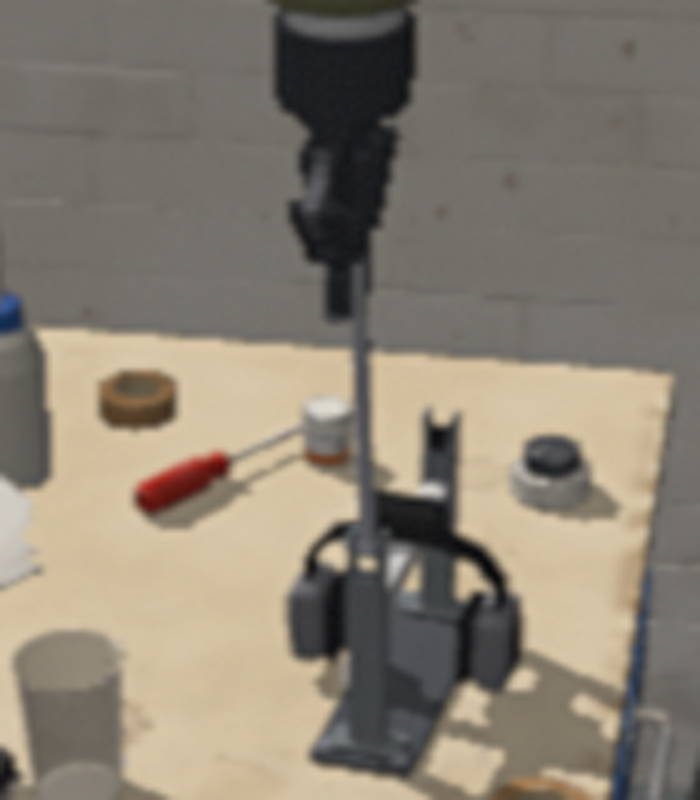

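View pics/w13.png

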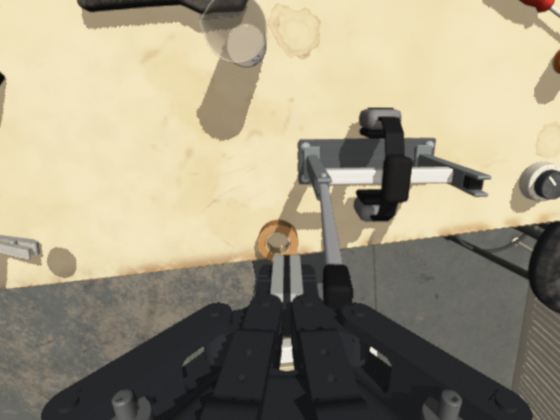

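Call:
{"fn": "play_rows", "kwargs": {
  "increments": "0 0 0.025 -0.01; 0 0 0.025 -0.01; 0 0 0.02 0; 0 0 0 0"
}}

```text
clock: 16.3
position: [0.5054, -0.0935, 0.3385]
ee_rot: [-0.525, -0.472, 0.525, -0.476]
ft_force: [-0.2, 0.0, 0.2]
grip_width: -0.003
```

```bash
python3 - <<'E'
from h import *
go([*st(0,.05),.333],np.pi/2-.114);where()
s=Cam("side"); save(s,"s14.png",(220,80,360,240),5)
w=Cam("wrist"); save(w,"w14.png")
E
```

```text
pos [ 0.5054 -0.0935  0.3385] t 16.3 F [-0.2  0.   0.2] w -0.003
R cols x,y,z: [[0.003, 0.995, -0.102], [-0.005, -0.102, -0.995], [-1.0, 0.004, 0.005]]
shift [ 0.0055 -0.      0.0119]
zyaw -1.673 world turn -0.012 => tool x turn 0.012
q [ 0.4   0.07 -0.32  1.57  0.03  1.5  -1.6 ]
TCP in stand -0.0001 0.0619 tip z 0.3305
```

View pics/s14.png

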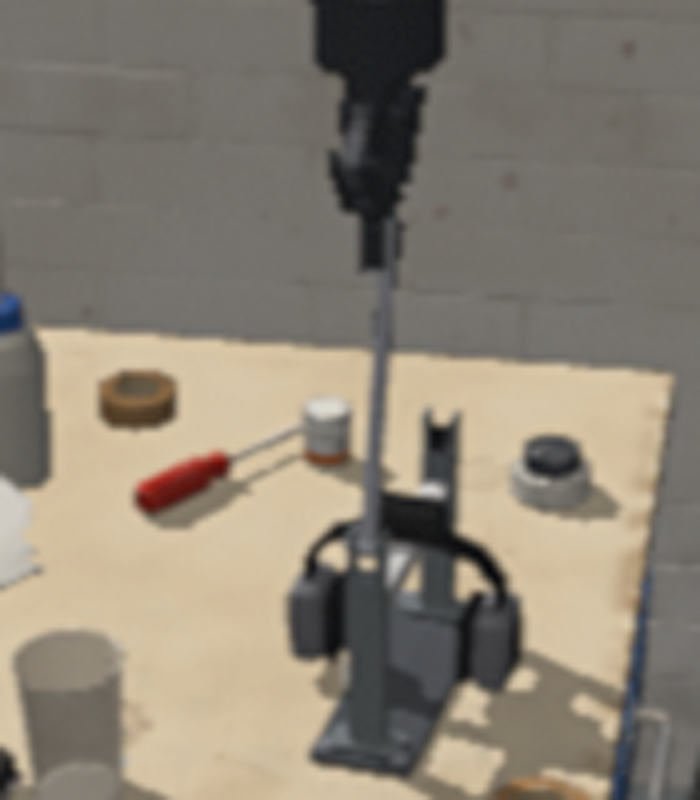

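View pics/w14.png

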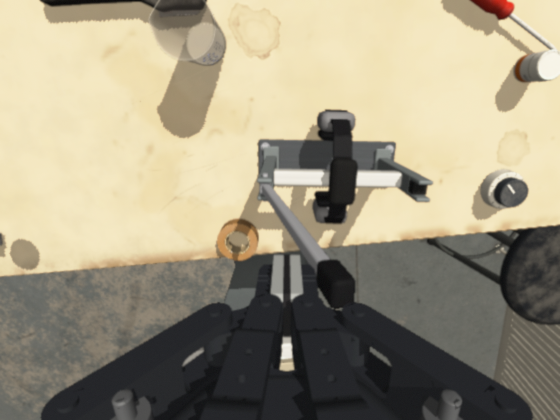

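Call:
{"fn": "play_rows", "kwargs": {
  "increments": "0.014 0 0.009 0; 0.014 0 0.009 0.006; 0.011 0 0.02 0.006; 0.011 0 0.021 0; 0 0 0 0"
}}

```text
clock: 16.9
position: [0.5005, -0.1487, 0.2843]
ee_rot: [0.526, 0.471, -0.525, 0.475]
ft_force: [-0.9, 0.8, -1.0]
grip_width: 0.0
```

```bash
python3 - <<'E'
from h import *
go([*st(0,.004),.289],np.pi/2-.114);where()
s=Cam("side"); save(s,"s15.png",(220,80,360,240),5)
w=Cam("wrist"); save(w,"w15.png")
E
```

```text
pos [ 0.5005 -0.1487  0.2843] t 16.9 F [-0.9  0.8 -1. ] w 0.0
R cols x,y,z: [[0.005, 0.994, -0.105], [-0.004, -0.105, -0.994], [-1.0, 0.005, 0.004]]
shift [-0.0047 -0.0012  0.0025]
zyaw -1.676 world turn -0.009 => tool x turn 0.009
q [ 0.46  0.09 -0.27  1.65  0.03  1.39 -1.5 ]
TCP in stand 0.0012 0.0065 tip z 0.2763
```

View pics/s15.png

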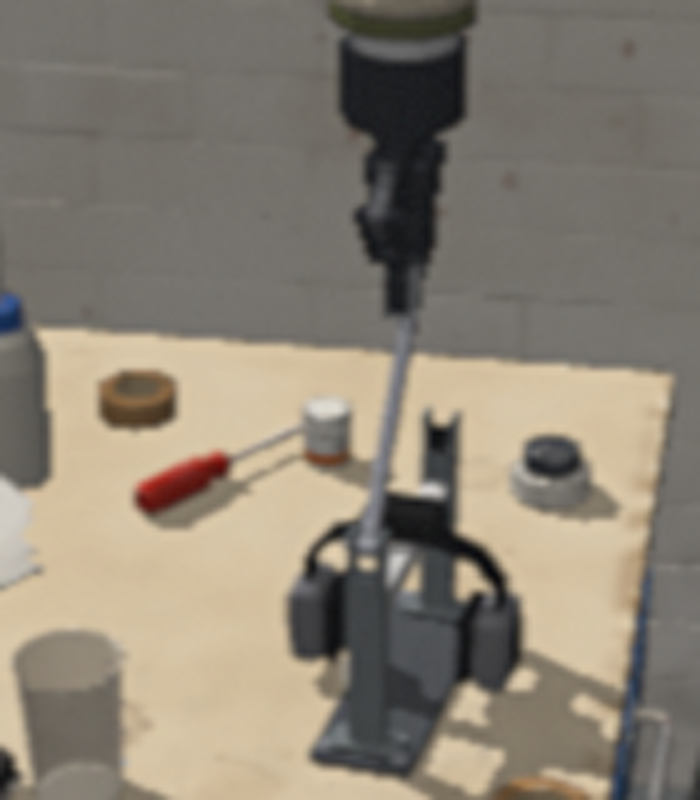

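View pics/w15.png

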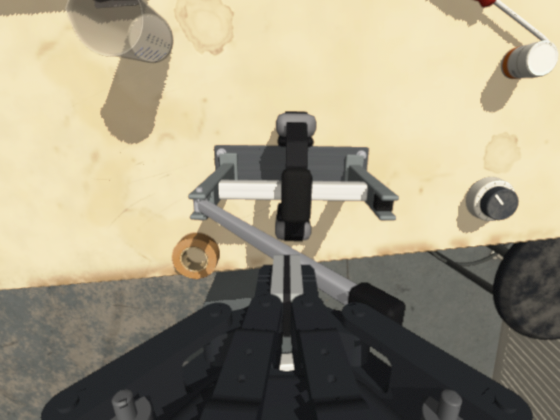

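Call:
{"fn": "play_rows", "kwargs": {
  "increments": "0.014 0 0.017 0; 0.014 0 0.017 0; 0.02 0 0.012 0; 0.021 0 0.01 0; 0 0 0 0"
}}

```text
clock: 17.5
position: [0.4981, -0.1996, 0.215]
ee_rot: [0.525, 0.472, -0.521, 0.479]
ft_force: [-0.7, 0.1, 0.4]
grip_width: 0.002
```

```bash
python3 - <<'E'
from h import *
go([*st(0,-.05),.215],np.pi/2-.114);where()
s=Cam("side"); save(s,"s16.png",(220,80,360,240),5)
w=Cam("wrist"); save(w,"w16.png")
E
```

```text
pos [ 0.4981 -0.1996  0.215 ] t 17.5 F [-0.7  0.1  0.4] w 0.002
R cols x,y,z: [[0.01, 0.995, -0.095], [-0.003, -0.095, -0.995], [-1.0, 0.01, 0.002]]
shift [-0.     -0.0048  0.0055]
zyaw -1.666 world turn -0.019 => tool x turn 0.019
q [ 0.51  0.16 -0.24  1.73  0.04  1.25 -1.4 ]
TCP in stand 0.0047 -0.0444 tip z 0.207
```

View pics/s16.png

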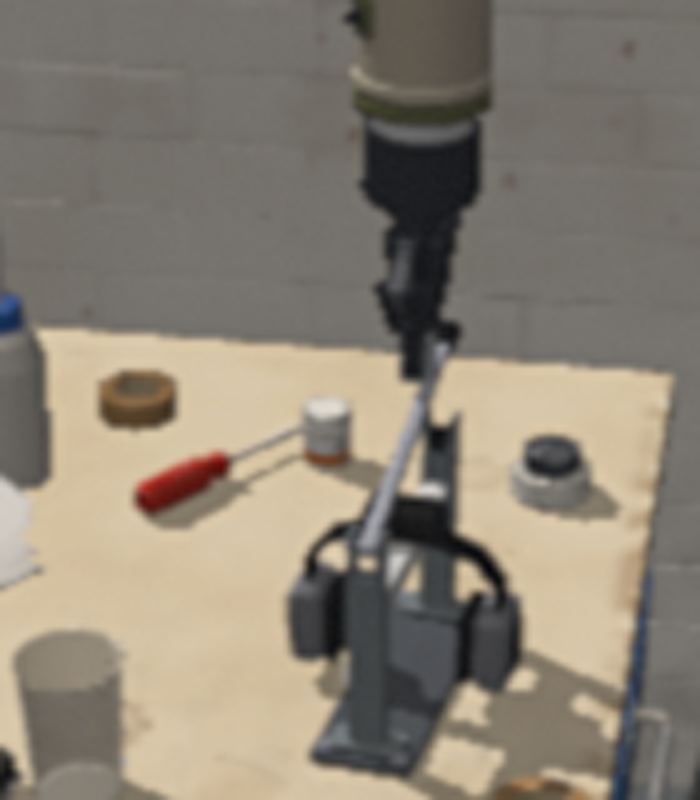

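View pics/w16.png

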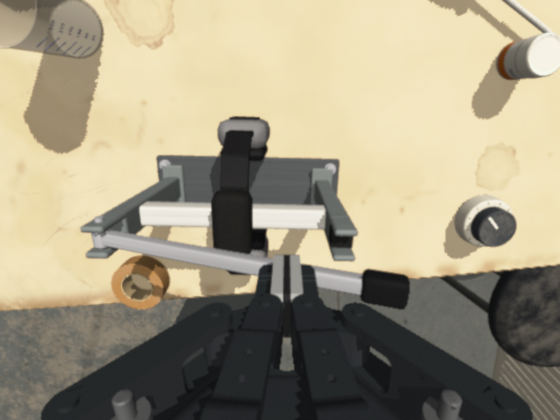

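Call:
{"fn": "play_rows", "kwargs": {
  "increments": "0 -0.005 0.003 0.01; 0.012 -0.001 0.003 0.01; 0.014 0 0 0; 0.01 0 0 0; 0 0 0 0"
}}

```text
clock: 18.1
position: [0.4952, -0.2027, 0.1822]
ee_rot: [0.531, 0.465, -0.524, 0.477]
ft_force: [-0.0, -0.0, 0.2]
grip_width: 0.001
```

```bash
python3 - <<'E'
from h import *
go([*st(0,-.052),.17],np.pi/2-.114);where()
s=Cam("side"); save(s,"s17.png",(220,80,360,240),5)
w=Cam("wrist"); save(w,"w17.png")
E
```

```text
pos [ 0.4952 -0.2027  0.1822] t 18.1 F [-0.  -0.   0.2] w 0.001
R cols x,y,z: [[0.019, 0.993, -0.113], [-0.005, -0.112, -0.994], [-1.0, 0.019, 0.003]]
shift [ 0.0121 -0.0024  0.0042]
zyaw -1.684 world turn -0.001 => tool x turn 0.001
q [ 0.51  0.17 -0.23  1.78  0.04  1.17 -1.41]
TCP in stand 0.0021 -0.0478 tip z 0.1742
```

View pics/s17.png

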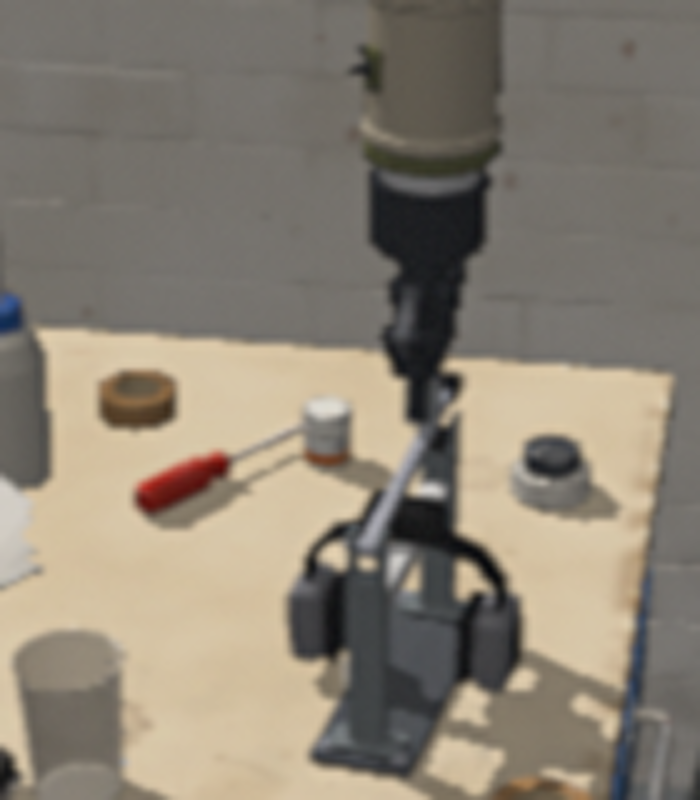

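View pics/w17.png

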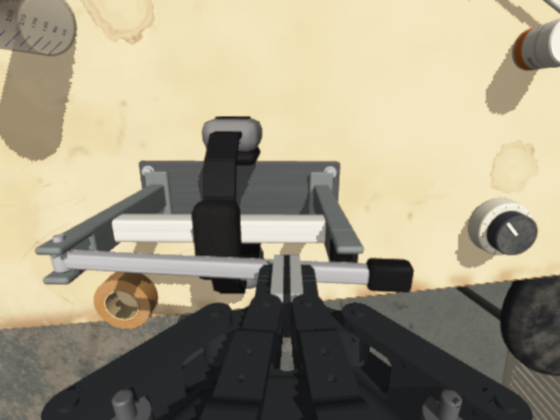

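```bash
python3 - <<'E'
from h import *
s=Cam("side");w=Cam("wrist");o=get_obs()
def pr(c,x,y,z,b=None):
    p=c.proj([*st(x,y),z])[0]
    return ((p-[220,80])*5).round(0) if b else p.round(0)
tip=o["position"]-[0,0,.008]; print("fingertip",((s.proj(tip)[0]-[220,80])*5).round())
for th in(0,.1,.2,.3):
    for r in(.14,.19): print(th,r,pr(s,0,.085-r*np.cos(th),.157+r*np.sin(th),1),pr(w,0,.085-r*np.cos(th),.157+r*np.sin(th)))
print("hinge",pr(s,0,.085,.157,1),"catch top",pr(s,-.012,-.085,.164,1),pr(s,.012,-.085,.164,1))
save(s,"s17b.png",(280,130,330,190),10)
E
```

```text
fingertip [420. 419.]
0 0.14 [427. 440.] [298. 259.]
0 0.19 [446. 406.] [381. 259.]
0.1 0.14 [427. 422.] [297. 270.]
0.1 0.19 [446. 382.] [390. 275.]
0.2 0.14 [426. 405.] [294. 284.]
0.2 0.19 [446. 359.] [397. 295.]
0.3 0.14 [425. 389.] [287. 300.]
0.3 0.19 [444. 337.] [401. 320.]
hinge [366. 545.] catch top [456. 413.] [421. 408.]
```

View pics/s17b.png

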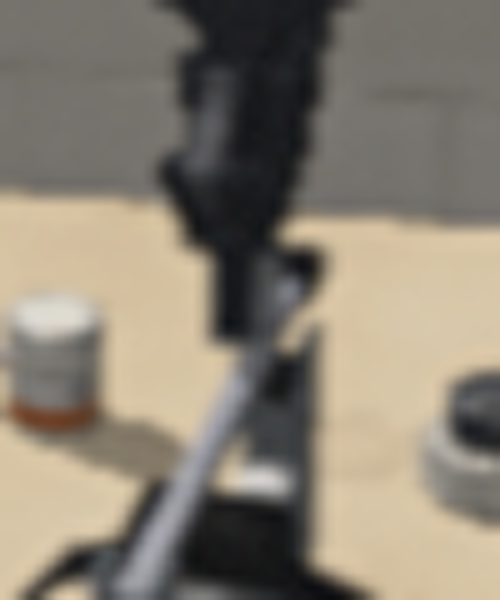

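Call:
{"fn": "play_rows", "kwargs": {
  "increments": "0.004 -0.003 0.004 0; 0.008 -0.001 0 0; 0.004 0 0 0"
}}

```text
clock: 18.6
position: [0.4928, -0.2073, 0.169]
ee_rot: [0.532, 0.463, -0.523, 0.479]
ft_force: [-8.7, 6.1, 28.8]
grip_width: 0.0
```

Call:
{"fn": "play_rows", "kwargs": {
  "increments": "0.004 0 0 0; 0.005 0 0 0"
}}

```text
clock: 18.8
position: [0.4933, -0.2074, 0.1681]
ee_rot: [0.532, 0.462, -0.523, 0.479]
ft_force: [-29.7, 10.8, 63.0]
grip_width: -0.001
```

```bash
python3 - <<'E'
from h import *
go([*st(0,-.052),.17],np.pi/2-.114);where()
s=Cam("side"); save(s,"s18.png",(280,130,330,190),10)
w=Cam("wrist"); save(w,"w18.png")
E
```

```text
pos [ 0.4933 -0.2074  0.1681] t 18.8 F [-29.7  10.8  63. ] w -0.001
R cols x,y,z: [[0.027, 0.993, -0.113], [-0.009, -0.113, -0.994], [-1.0, 0.027, 0.006]]
shift [-0.0019 -0.0007 -0.0006]
zyaw -1.684 world turn -0.0 => tool x turn 0.0
q [ 0.52  0.18 -0.23  1.81  0.05  1.13 -1.41]
TCP in stand 0.0008 -0.0526 tip z 0.1601
```

View pics/s18.png

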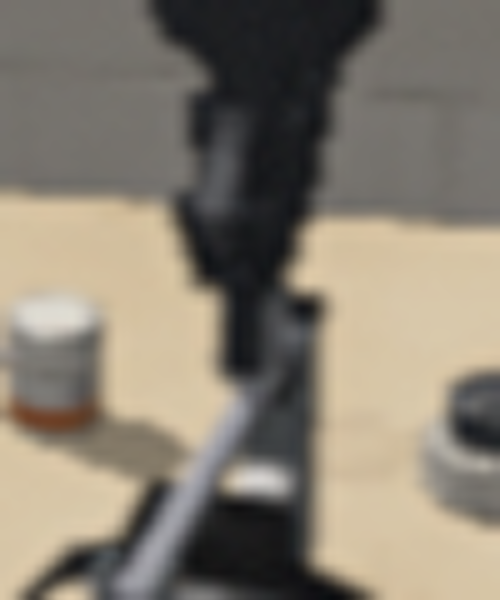

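View pics/w18.png

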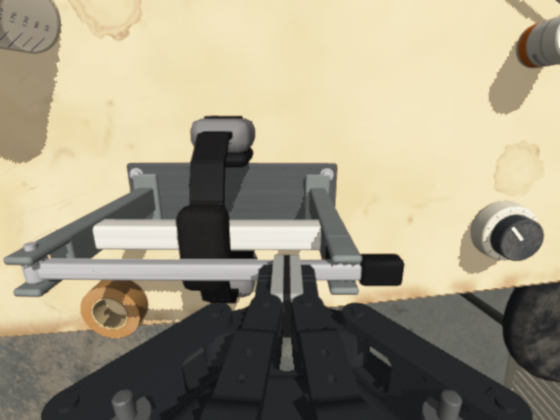

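Call:
{"fn": "play_rows", "kwargs": {
  "increments": "-0.004 0 0 0; -0.02 0 0 0; -0.035 0 0 0; -0.04 0 0 0; -0.04 0 0 0; -0.04 0 0 0; -0.04 0 0 0; 0 0 0 0; 0 0 0 0"
}}

```text
clock: 19.8
position: [0.4856, -0.2048, 0.3951]
ee_rot: [0.532, 0.462, -0.523, 0.479]
ft_force: [0.1, -0.2, -0.7]
grip_width: -0.0
```

```bash
python3 - <<'E'
from h import *
where(); s=Cam("side");w=Cam("wrist");t=Cam("top")
for th in(0,.05,.1):
    p=[*st(0,.085-.19*np.cos(th)),.157+.19*np.sin(th)]; print(th,((s.proj(p)[0]-[260,120])*8).round(),w.proj(p)[0].round(1))
save(s,"s19.png",(260,120,340,195),8); save(s,"s19f.png");save(w,"w19.png",(150,60,400,260),3)
E
```

```text
TCP in stand -0.0071 -0.051 tip z 0.3871
0 [394. 330.] [328.2 174.3]
0.05 [394. 311.] [329.1 175.8]
0.1 [394. 291.] [329.6 177.4]
```

View pics/s19.png

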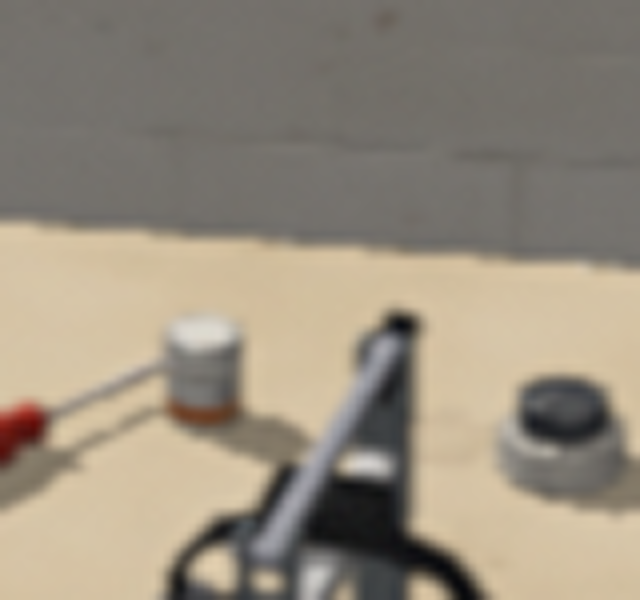

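View pics/w19.png

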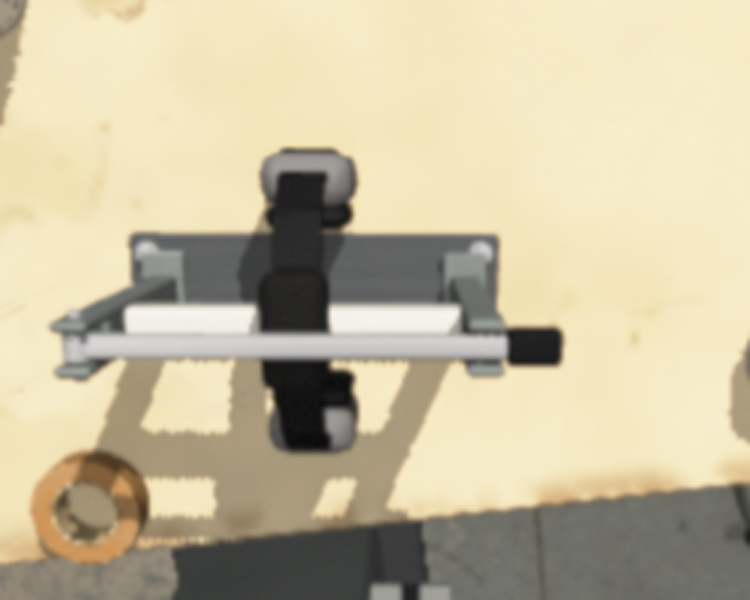

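View pics/s19f.png

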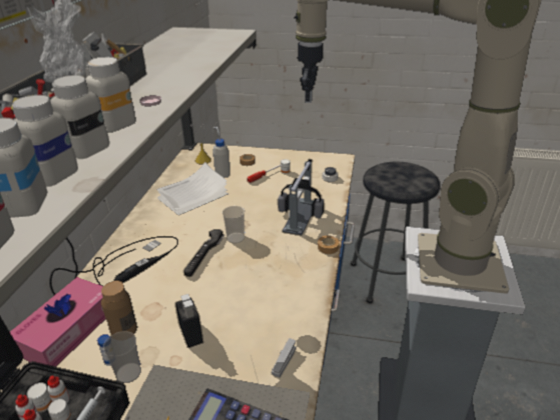

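```bash
python3 - <<'E'
from h import *
print(workorder.hand_in()); o=get_obs(); print(o["clock"],o["ft_force"])
E
```

```text
the job is handed in; nothing more can be done
None
the job is handed in; nothing more can be done
```

The ear defenders are hanging by the headband over the bar, one cup on each side and released, and the keeper arm is down in its catch. I handed the job in at about 20 s on the robot's clock; no verdict was reported.

- **Ear defenders:** I gripped the crown pad across its 30 mm width and lowered it until the tool stopped, with the crown at about z = 115 mm. The wrist force did not clearly show that contact. After opening, the load came off the wrist and the ear defenders stayed upright over the bar with the keeper still open. In the last pictures they still hang over the bar.
- **Keeper:** I pushed it over with the shut fingertips and pressed it down until it stopped, with the fingertip at z = 160 mm. The wrist force reached 63 N along z (about 70 N in all) against the 120 N limit. After I backed off, the side view puts the grip within about 3 zoomed pixels in height of its closed position, or roughly 0.01 rad. It is about 8 zoomed pixels (1 camera pixel) off sideways, within my measuring error.
- **Rest of the bench:** the other things look unmoved in the last side view, though I did not measure their positions. The arm ended clear of everything, with the fingertips near z = 0.39 m.

No check failed.

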